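Wind off a clamp nut and open the hold-down yoke

ROBOT

A 6-joint arm with a two-finger parallel gripper is mounted at the origin on the work surface. World frame = base frame: x ahead of the robot, y to its left, z up, the work surface at z = 0. Lengths are in mm, angles in rad, forces in N, time in s.
With the tool pointing down it reaches from about 250 to 775 mm from the base axis. Payload 4 kg.
Tool frame: the origin (TCP) lies at the very end of the fingers, on their centre line; the grasp point (between the pads) lies 19 mm behind it (pinch_z is the z of the grasp point in the tool frame, in mm); z points along the fingers, y is the direction in which the jaws open and shut (so a half turn about z gives the same grasp; the last joint's range is limited). The gripper opens to 94 mm and grips with 3 to 60 N. Pads are 16 mm wide; open, the fingers measure 119 mm over their backs; the gripper's body (75 mm by 177 mm) begins 78 mm behind the grasp point.
Start: joints at [1.243, 0.087, 1.371, -0, 1.684, -0.103], TCP at [122.61, 536.178, 205.506] pointing down, gripper open.
Joint ranges: [-3.1, 3.1], [-0.76, 2.03], [0.27, 2.55], [-1.08, 4.22], [0.17, 2.65], [-2.57, 2.57]. Speed limits (rad/s): [2.79, 2.79, 3.14, 3.14, 3.14, 3.14].

INTERFACE

Orientations are given as a rotation vector (axis times angle).
In Python, from station import sense, get_image, finish_job, pinch_z gives the robot as it stands. The module is installed in compiled form; this text tells all that it offers.
- The arm moves only by the tool step_arm, never from a script. Its argument "moves" is a list of rows, each a list of 3 entries, a list of its own where there are three numbers: the shift along the tool's x, y, z in m, then the turn, a rotation vector about the tool's x, y, z in degrees, then the opening, from 0 (shut) to 1 (fully open). A call has 1 to 20 rows; each row is the pose to reach, as a shift and turn from the pose commanded when the call began, along the tool's axes at that moment; what a row does not reach only later rows make up. A row lasts 1/8 s, in which the tool goes at most 62.5 mm and 10.7 degrees, less where a joint would pass 70% of its speed; a pose out of reach is approached as far as the arm can. A call with a gripper value outside its range is refused whole. The fingers move at their own pace and stop on an object; "squeeze" is the grip in N (left out, the last holds). Time passes only in rows, so rows that repeat a pose let the fingers close. It gives the time, the measured TCP pose, the force and the opening at its end, in the units of the state.
- sense(): the state, without advancing time (a new reading comes with each control period).
- get_image(name): name is "side" or "top"; returns a dict with "color" (420x560x3 uint8, red, green, blue), "camera_matrix" (3x3 intrinsics, pixels), "k1" (the pictures are not rectified: a ray, as slopes to the right and down, at radius r is drawn at 1 + k1 r^2 times it, then the intrinsics apply), "xyz" and "rotation" of the camera in the world. Camera axes: x right, y down, z forward; pixel columns grow to the right and rows downward; lengths in mm; the calibration is good to about 2 mm. A picture is of the moment at which its call begins. There is no depth.
- finish_job(): hands the job in, once; it reports no verdict.
The state is a dict: "t": time; "qpos": joint angles; "qvel": joint speeds; "effort": joint torques, N m; "tool_pos": TCP position; "eef_rot": TCP orientation; "force": force on the tool from outside, world axes, zero at the start; "moment": the same for the moment, N m; "grip_width": finger opening in mm.
Only numpy, scipy, OpenCV 4.12 (cv2) and the standard library are available. Lean on these libraries where they do the work, as an engineer would, in place of code of your own. Each camera call takes 0.05 s, during which the arm holds its last target.

TASK

Free the wooden rail on the drilling jig: unscrew the two-armed clamp nut anticlockwise until its threads let go, lift it off the post and stand it upright on the green-edged rubber mat without dropping it. Then swing the steel yoke up and over until it leans back on its stop by itself. Leave the rail lying where it is on the jig and do not push the glue bottle or the blue tin about.

Things in the scene. Friction and masses are not known exactly. Their poses are not given: they have to be found in the camera images.
- nut_mid (a point): Centre (on the axis, 35 mm above the underside) of the loose clamp nut: silvery cap, closed on top, 70 mm high, 0.26 kg, hub 42 mm in diameter, round it a collar 64 mm in diameter from 12 to 18 mm above the underside; two arms. Site z = nut axis, up; x = along the arms. It starts screwed on the brass post, collar 1 mm over the yoke. The hub can be gripped across the arms' line.
- nut_ball (a point): Centre of the black ball (18 mm in diameter) at the end of one of the nut's two arms, 71 mm from its axis. The arms are alike, steel, 12 mm thick, on opposite sides of the hub; their centre line is 46 mm above the nut's underside (11 mm above nut_mid). A fingertip can push them round easily; the nut stays where it is left.
- post_top (a point): Top centre of the fixed upright threaded brass post, 32 mm thick, 113 mm above the table. Right-hand thread: anticlockwise from above the nut rises 10 mm a turn. 2.5 turns (25 mm) from the start it is free to lift, at 3.1 turns still resting on the last thread, though it may lean up to 15 degrees; turned on, it may drop some mm. The nut's underside must rise above this point to come off.
- jig: Fixed 200 x 200 mm cast plate, 30 mm thick, purple sides and bare steel top, with the post upright in its middle. Origin on the table under the post; z up, x from the yoke's bar to its hinge. At +x two grey hinge cheeks, 76 mm above the table.
- yoke_bar (a point): Middle of the black round grip bar (12 mm thick, 88 mm long, along point y) at the free end of the yoke, a flat steel frame 74 mm wide. Closed, the bar is 64 mm above the table, 34 mm above the plate, 75 mm from the post's axis on the jig's -x side. Between the yoke's two side strips (44 mm apart) all is open from bar to post, so fingers fit down on both sides of the bar's middle.
- yoke_hinge (a point): Middle of the yoke's level hinge axis (along y), 64 mm above the table, 150 mm from the bar and 75 mm beyond the post's axis. The yoke weighs 0.30 kg, is 10 mm thick, and its top lies 69 mm above the table when closed, its side strips on either side of the post.
- yoke (a joint): Angle of the yoke in rad: 0 lying closed, 1.57 upright, 1.8 leaning back on its stop. It turns freely: below upright it falls shut, beyond upright it falls back gently to the stop and stays. The nut on the post blocks it.
- mat_top (a point): Centre of the top face of the fixed black rubber mat with a green edge, 180 x 180 mm, its top 5 mm above the table; it lies left or right of the jig. Site z up, x and y along its sides.
- rail_mid (a point): Centre of the loose wooden rail, 34 x 180 x 28 mm, 0.16 kg, lying across the jig plate under the yoke between post and hinge, 1 mm below the yoke.
- glue: White bottle with orange cap, 60 mm in diameter, 170 mm high, at the back of the table; origin at the centre of its underside. Bystander.
- tin: Tin with a blue band, 84 mm in diameter, 85 mm high, at the back; origin at the centre of its underside. Bystander.
Not all that is in view belongs to the job. What is shaped like the part that bears nut_mid but red or turquoise is not meant.

How it is judged (in metres and radians):
On the way, in this order (a step that is already met when the one before it is completed fails the run):
1. the nut is unscrewed and lifted off the post (its underside above the post's top) (z of nut_mid in the frame of post_top above 0.036 m), for 0.1 s.
2. the nut stands upright on the mat, let go (x of nut_mid in the frame of mat_top between -0.065 and 0.065 m and y of nut_mid in the frame of mat_top between -0.065 and 0.065 m and z of nut_mid in the frame of mat_top between 0.031 and 0.039 m and angle between nut_mid's own z axis and vertical below 0.12 rad and contact force between the fingers and nut below 0.1 N), for 0.2 s.
3. the yoke is swung up and over (value of joint yoke above 1.7 rad), for 0.1 s.
At the end, for the whole second after the job is handed in: The nut stands upright (within 0.12 rad) and still on the mat, its axis within 65 mm of the mat's middle along each side (its round foot wholly on the mat); the yoke leans back at more than 1.7 rad; the rail lies within 20 mm of where it was (x of nut_mid in the frame of mat_top between -0.065 and 0.065 m and y of nut_mid in the frame of mat_top between -0.065 and 0.065 m and z of nut_mid in the frame of mat_top between 0.031 and 0.039 m and angle between nut_mid's own z axis and vertical below 0.12 rad and linear speed of nut below 0.02 m/s and value of joint yoke above 1.7 rad and distance of rail_mid from where it was at the start of the episode below 0.02 m); the robot touches nothing.
It fails at once if the nut is dropped: it nears the table top (its centre below 65 mm) faster than 0.6 m/s (height (world z) of nut_mid below 0.065 m and linear speed of nut above 0.6 m/s).
It fails at once if a bystander (glue bottle, tin) is moved more than 30 mm (distance of any of glue, tin from where it was at the start of the episode above 0.03 m).
It fails at once if the rail is moved more than 30 mm (distance of rail_mid from where it was at the start of the episode above 0.03 m).
It also fails if it takes over 72 s, if anything falls off the work surface, if the arm or the gripper's body presses on something with over 40 N, if the wrist force passes 120 N, or if a joint passes its speed limit or range.

## Working session

There is one attempt and no reset: what is moved stays moved. The work goes in short steps, Python scripts to look and compute and a tool call to move; the robot and the scene stay as the last step left them, time stands still between calls to the robot, and variables do not carry over. Pictures are saved under pics/ and viewed, and the job is handed in when it is done.

Besides the shell and the picture viewer there is one more tool, called after "Call:" by a JSON object that holds its "method" and its "body". step_arm: Moves the arm, as the interface text tells. Its arguments: {"type":"object","properties":{"moves":{"type":"array"},"squeeze":{"type":"number"}},"required":["moves"]}

```bash
mkdir -p pics; ls
cat > h.py <<'E'
import numpy as np, cv2, pickle
from station import sense, get_image, finish_job, pinch_z
def snap(n,fn):
    d=get_image(n); cv2.imwrite(f'pics/{fn}.png',d['color'][:,:,::-1]); pickle.dump(d,open(f'pics/{fn}.pkl','wb')); return d
def rot(d):
    R=np.array(d['rotation'],float)
    return R if R.shape==(3,3) else cv2.Rodrigues(R)[0]
def ray(d,u,v):
    K=np.array(d['camera_matrix']); k=float(np.ravel(d['k1'])[0])
    p=cv2.undistortPoints(np.array([[[u,v]]],float),K,np.array([k,0,0,0.])).ravel()
    r=rot(d)@np.array([p[0],p[1],1]); return np.array(d['xyz'],float),r/np.linalg.norm(r)
def onz(d,u,v,z):
    o,r=ray(d,u,v); return o+r*(z-o[2])/r[2]
def proj(d,P):
    R=rot(d); p=R.T@(np.array(P,float)-np.array(d['xyz'])); s=p[:2]/p[2]; k=float(np.ravel(d['k1'])[0])
    s=s*(1+k*(s@s)); K=np.array(d['camera_matrix']); return K[:2,:2]@s+K[:2,2]
def load(fn): return pickle.load(open(f'pics/{fn}.pkl','rb'))
def tri(d1,p1,d2,p2):
    o1,r1=ray(d1,*p1);o2,r2=ray(d2,*p2)
    t=np.linalg.lstsq(np.c_[r1,-r2],o2-o1,rcond=None)[0]
    a=o1+r1*t[0];b=o2+r2*t[1];return (a+b)/2,np.linalg.norm(a-b)
E
python3 - <<'E'
from h import *
for n in('top','side'):
    d=snap(n,n+'0'); print(n,d['xyz'],d['rotation'],d['k1'],d['camera_matrix'])
s=sense();print(s,pinch_z)
E
```

```text
pics
top [ 219.25787967  -22.86836713 1191.967699  ] [-2.21367657  1.97622744 -0.2225167 ] -0.10724271865279397 [[456.37341313   0.         275.91487528]
 [  0.         456.37341313 211.89433042]
 [  0.           0.           1.        ]]
side [ 241.64615384 -650.6868237   735.24954631] [-2.290969    0.39557284 -0.16733974] -0.11761645163329988 [[401.20410809   0.         289.08118257]
 [  0.         401.20410809 215.51068259]
 [  0.           0.           1.        ]]
{'t': 0.1, 'qpos': array([ 1.24288755e+00,  8.78561189e-02,  1.37204693e+00, -4.30667699e-05,
        1.68359601e+00, -1.03079089e-01]), 'qvel': array([-3.33672754e-04, -7.21909378e-04, -5.06996264e-03, -5.02372291e-04,
        4.64381900e-04,  2.27934129e-06]), 'effort': array([ 2.27017190e-03, -3.41252375e+01, -3.03302336e+01,  7.19187339e-02,
        3.03983619e-02, -1.19717683e-04]), 'tool_pos': array([122.47087187, 535.70222437, 204.46337621]), 'eef_rot': array([-3.52384597e-01, -3.12139750e+00,  2.93933869e-03]), 'force': array([-0.68109751, -0.10374578, -0.43648915]), 'moment': array([0.01877196, 0.00713322, 0.0098474 ]), 'grip_width': 94.11097037978777} -18.8
```

View pics/top0.png

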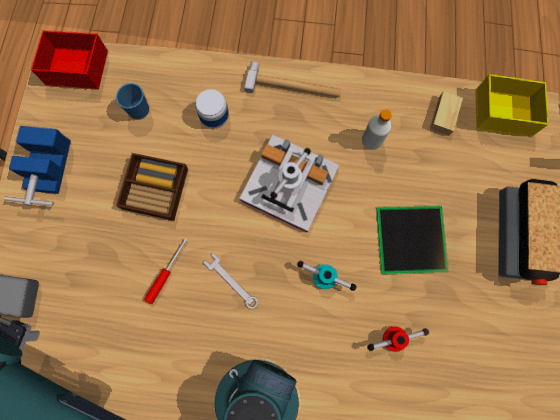

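View pics/side0.png

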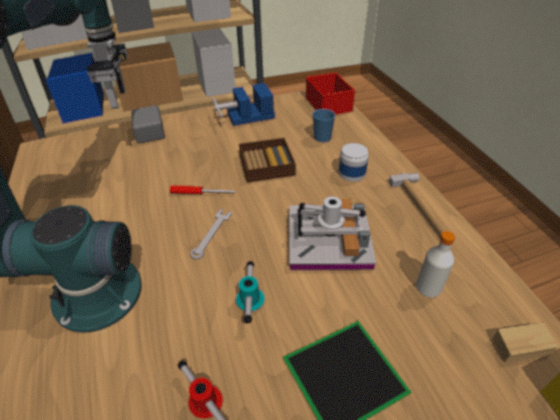

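The top view shows the silver nut on the jig at about (290,172), the jig itself, and the green-edged mat at (412,239). In the side view the nut is at about (332,208).

These could be mistaken for the nut:
- the turquoise one, top (327,277)
- the red one, top (397,340)
- the silver one on the jig, top (290,172), which fits the description

I'll check that choice in close crops.

Run:
```python
from h import *
a=cv2.imread('pics/top0.png')[130:235,235:345]; b=cv2.imread('pics/side0.png')[185:275,280:385]
a=cv2.resize(a,(400,400*105//110),interpolation=cv2.INTER_CUBIC);b=cv2.resize(b,(400,400*90//105),interpolation=cv2.INTER_CUBIC)
o=np.zeros((400,800,3),np.uint8);o[:a.shape[0],:400]=a;o[:b.shape[0],400:]=b;cv2.imwrite('pics/crop0.png',o)
```

```text
(no output)
```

View pics/crop0.png

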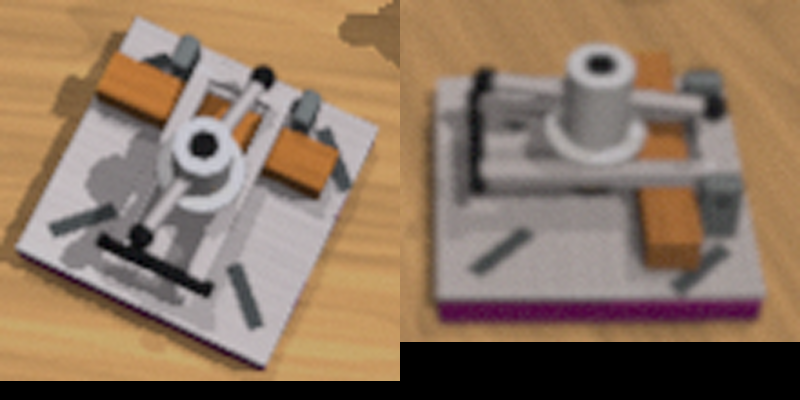

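The crops confirm it: a silver cap with two black-balled arms sits on the jig, with the arms nearly along the yoke. The black bar is at lower left and the hinge cheeks at upper right. Next I measure positions.

Run:
```python
from h import *
T=load('top0');S=load('side0')
np.set_printoptions(precision=1,suppress=True)
t=lambda u,v:(235+u/3.636,130+v/3.636); s=lambda u,v:(280+u/3.81,185+v/3.81)
names={'cap':((203,146),(600,66),128),'ballhinge':((262,77),(713,107),104),'ballbar':((141,236),(487,82),104)}
for n,(a,b,z) in names.items():
    b=(b[0]-400,b[1]); print(n,onz(T,*t(*a),z),onz(S,*s(*b),z),tri(T,t(*a),S,s(*b)))
for n,a,b in(('barend1',(104,241),(486,78)),('barend2',(209,290),(475,188))):
    b=(b[0]-400,b[1]);print(n,onz(T,*t(*a),64),onz(S,*s(*b),64),tri(T,t(*a),S,s(*b)))
c=[(137,15),(378,127),(263,365),(17,250)]
C=[onz(T,*t(*a),30) for a in c];print(np.array(C),np.mean(C,0),[np.linalg.norm(C[i]-C[i-1]) for i in range(4)])
for d,n in((T,'top'),(S,'side')):
    h=cv2.cvtColor(d['color'],cv2.COLOR_RGB2HSV)
    m=cv2.inRange(h,(50,120,60),(72,255,255))
    cs,_=cv2.findContours(m,cv2.RETR_EXTERNAL,cv2.CHAIN_APPROX_NONE)
    k=max(cs,key=cv2.contourArea)
    p=cv2.approxPolyDP(cv2.convexHull(k),6,True)[:,0]
    P=np.array([onz(d,*q,5) for q in p]);print(n,p.tolist(),P,P.mean(0),[np.linalg.norm(P[i]-P[i-1]) for i in range(len(P))])
print('glue',onz(T,386,115,170),onz(S,447,238,170),'tin',onz(T,211,103,85))
```

```text
cap [567.4 -20.9 128. ] [567.1 -24.8 128. ] (array([568.9, -21. , 124.3]), np.float64(0.41686186180537543))
ballhinge [630.  -56.4 104. ] [629.7 -58.5 104. ] (array([631. , -56.5, 101.8]), np.float64(0.20350816904519575))
ballbar [506.9  14.1 104. ] [507.5   9.8 104. ] (array([508.7,  14.2,  99.7]), np.float64(1.2433047046257215))
barend1 [510.9  40.9  64. ] [525.2  55.6  64. ] (array([512.8,  39.3,  79. ]), np.float64(11.339729944322464))
barend2 [484.1 -36.1  64. ] [482.3 -37.6  64. ] (array([483.7, -36. ,  62.4]), np.float64(1.5077831815867715))
[[ 696.4   39.2   30. ]
 [ 629.  -147.6   30. ]
 [ 441.9  -80.5   30. ]
 [ 505.9  104.6   30. ]] [568.3 -21.1  30. ] [np.float64(201.40516836179947), np.float64(198.54143900391233), np.float64(198.7368877337351), np.float64(195.81002263224775)]
top [[441, 206], [447, 270], [382, 273], [377, 208]] [[ 554.1 -437.     5. ]
 [ 382.  -459.6    5. ]
 [ 356.  -286.9    5. ]
 [ 528.5 -262.2    5. ]] [ 455.2 -361.4    5. ] [np.float64(176.70293696603105), np.float64(173.59952196922288), np.float64(174.62499939289359), np.float64(174.272249897949)]
side [[357, 321], [410, 392], [365, 419], [318, 419], [284, 357]] [[ 527.2 -263.7    5. ]
 [ 552.2 -438.5    5. ]
 [ 451.3 -453.     5. ]
 [ 373.3 -423.7    5. ]
 [ 356.2 -289.1    5. ]] [ 452.  -373.6    5. ] [np.float64(172.9455700005063), np.float64(176.58488218612533), np.float64(101.91532307401107), np.float64(83.39518982759523), np.float64(135.7006349085801)]
glue [ 721.4 -237.3  170. ] [ 716.1 -243.6  170. ] tin [744.  209.1  85. ]
```

Results from the top view, with the side view agreeing within a few mm:
- **Post axis:** about (568, -21). The ball midpoint and plate centre agree.
- **Arms:** direction -29.8°, ball spacing 142 mm as described.
- **Jig x axis:** -19.7°.
- **Bar:** about (497.6, 4).
- **Mat centre:** about (455, -361).

Tool yaw equals q1 − q6. I'll go above the nut with the jaws at -120°, which gives q6 ≈ 2.05.

Call:
{"method": "step_arm", "body": {"moves": [[[-0.14,-0.111,0.01],[0,0,50],1],[[-0.14,-0.111,0.01],[0,0,50],1],[[-0.14,-0.111,0.01],[0,0,50],1],[[-0.14,-0.111,0.01],[0,0,50],1],[[-0.14,-0.111,0.01],[0,0,50],1],[[-0.28,-0.222,0.01],[0,0,100],1],[[-0.28,-0.222,0.01],[0,0,100],1],[[-0.28,-0.222,0.01],[0,0,100],1],[[-0.28,-0.222,0.01],[0,0,100],1],[[-0.28,-0.222,0.01],[0,0,100],1],[[-0.42,-0.333,0.02],[0,0,150],1],[[-0.42,-0.333,0.02],[0,0,150],1],[[-0.42,-0.333,0.02],[0,0,150],1],[[-0.42,-0.333,0.02],[0,0,150],1],[[-0.42,-0.333,0.02],[0,0,150],1],[[-0.558,-0.444,0.03],[0,0,197],1],[[-0.558,-0.444,0.03],[0,0,197],1],[[-0.558,-0.444,0.03],[0,0,197],1],[[-0.558,-0.444,0.03],[0,0,197],1],[[-0.558,-0.444,0.03],[0,0,197],1]]}}

```text
t: 2.6
tool_pos: [567.5, -21.9, 174.1]
eef_rot: [3.033, -0.817, -0.004]
force: [0.6, 0.3, -0.3]
grip_width: 94.2
```

```bash
cat >> h.py <<'E'
def st():
    s=sense();R=cv2.Rodrigues(np.array(s['eef_rot']))[0];np.set_printoptions(precision=2,suppress=True)
    print('t',round(s['t'],2),'tcp',s['tool_pos'],'yaw',round(np.degrees(np.arctan2(R[1,1],R[0,1])),1),'tilt',round(np.degrees(np.arccos(-R[2,2])),2),'q',s['qpos'],'F',s['force'],'M',s['moment'],'w',round(s['grip_width'],1))
E
python3 - <<'E'
from h import *
st(); T=snap('top','top1');S=snap('side','side1')
a=T['color'][100:260,210:370,::-1]; b=S['color'][110:290,250:430,::-1]
cv2.imwrite('pics/c1.png',np.hstack([cv2.resize(a,(400,400)),cv2.resize(b,(400,400))]))
E
```

```text
t 2.6 tcp [567.48 -21.91 174.15] yaw -120.1 tilt 0.14 q [-0.14  0.14  1.38  0.    1.63  1.96] F [ 0.57  0.34 -0.27] M [-0.03  0.15  0.03] w 94.2
```

View pics/c1.png

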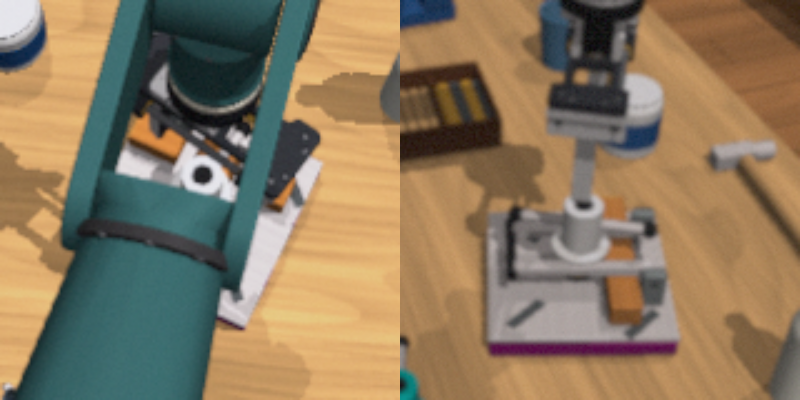

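The nut sits centred under the fingers, as seen in the top crop at (203,176). I descend and grip.

Call:
{"method": "step_arm", "body": {"moves": [[[0,0,0.04],[0,0,0],1],[[0,0,0.07],[0,0,0],1],[[0,0,0.091],[0,0,0],1],[[0,0,0.091],[0,0,0],0.3],[[0,0,0.091],[0,0,0],0.3],[[0,0,0.091],[0,0,0],0.3],[[0,0,0.091],[0,0,0],0.3],[[0,0,0.091],[0,0,0],0.3]], "squeeze": 25}}

```text
t: 3.7
tool_pos: [567.9, -21.1, 85.0]
eef_rot: [-3.035, 0.81, -0.002]
force: [-0.2, 0.1, -0.2]
grip_width: 47.5
```

Run:
```python
from h import *
st()
```

```text
t 3.7 tcp [567.9  -21.06  85.04] yaw -119.9 tilt 0.06 q [-0.14  0.18  1.51  0.    1.45  1.96] F [-0.18  0.12 -0.18] M [ 0.04  0.1  -0.08] w 47.5
```

Call:
{"method": "step_arm", "body": {"moves": [[[0,0,0],[0,0,0],0.3],[[0,0,0],[0,0,0],0.3],[[0,0,-0.0003],[0,0,-10],0.3],[[0,0,-0.0006],[0,0,-20],0.3],[[0,0,-0.0008],[0,0,-30],0.3],[[0,0,-0.0011],[0,0,-40],0.3],[[0,0,-0.0014],[0,0,-50],0.3],[[0,0,-0.0017],[0,0,-60],0.3],[[0,0,-0.0019],[0,0,-70],0.3],[[0,0,-0.0022],[0,0,-80],0.3],[[0,0,-0.0025],[0,0,-90],0.3],[[0,0,-0.0028],[0,0,-100],0.3],[[0,0,-0.0031],[0,0,-110],0.3],[[0,0,-0.0033],[0,0,-120],0.3],[[0,0,-0.0036],[0,0,-130],0.3],[[0,0,-0.0039],[0,0,-140],0.3],[[0,0,-0.0042],[0,0,-150],0.3],[[0,0,-0.0044],[0,0,-160],0.3],[[0,0,-0.0047],[0,0,-170],0.3],[[0,0,-0.005],[0,0,-180],0.3]]}}

```text
t: 6.2
tool_pos: [568.6, -20.9, 89.6]
eef_rot: [0.801, 3.036, 0.001]
force: [3.2, 1.1, -0.5]
grip_width: 42.2
```

Run:
```python
from h import *
st(); T=snap('top','top2');S=snap('side','side2')
a=T['color'][100:260,210:370,::-1]; b=S['color'][170:270,280:380,::-1]
cv2.imwrite('pics/c2.png',np.hstack([cv2.resize(a,(400,400)),cv2.resize(b,(400,400))]))
```

```text
t 6.2 tcp [568.59 -20.9   89.59] yaw 60.4 tilt 0.14 q [-0.14  0.18  1.5   0.    1.46 -1.19] F [ 3.24  1.1  -0.48] M [ 0.27 -0.54 -0.04] w 42.2
```

View pics/c2.png

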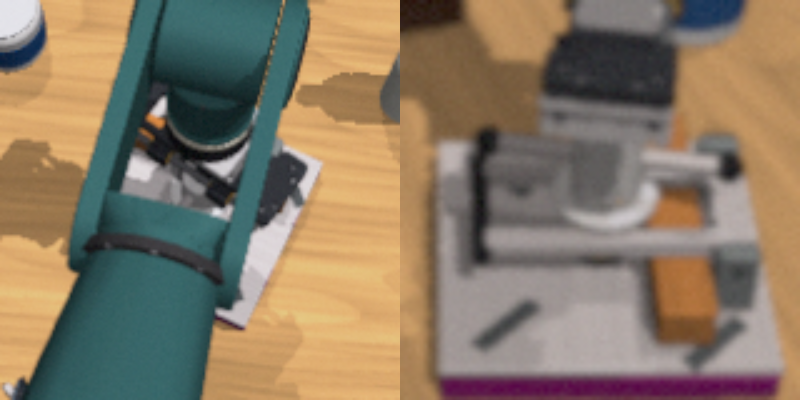

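The half-turn works: the arms line up again, the collar has risen, and forces stayed at about 3 N. Next I rewind, raised so the fingers clear the balls.

Call:
{"method": "step_arm", "body": {"moves": [[[0,0,0],[0,0,0],0.7],[[0,0,0],[0,0,0],0.7],[[0,0,-0.01],[0,0,10],0.7],[[0,0,-0.025],[0,0,20],0.7],[[0,0,-0.037],[0,0,30],0.7],[[0,0,-0.037],[0,0,40],0.7],[[0,0,-0.037],[0,0,50],0.7],[[0,0,-0.037],[0,0,60],0.7],[[0,0,-0.037],[0,0,70],0.7],[[0,0,-0.037],[0,0,80],0.7],[[0,0,-0.037],[0,0,90],0.7],[[0,0,-0.037],[0,0,100],0.7],[[0,0,-0.037],[0,0,110],0.7],[[0,0,-0.037],[0,0,120],0.7],[[0,0,-0.037],[0,0,130],0.7],[[0,0,-0.037],[0,0,140],0.7],[[0,0,-0.025],[0,0,150],0.7],[[0,0,-0.012],[0,0,160],0.7],[[0,0,0],[0,0,170],0.7],[[0,0,0],[0,0,180],0.3]]}}

```text
t: 8.8
tool_pos: [566.1, -21.2, 87.7]
eef_rot: [3.031, -0.82, -0.006]
force: [-0.1, 0.5, -0.5]
grip_width: 59.0
```

Call:
{"method": "step_arm", "body": {"moves": [[[0,0,0],[0,0,0],0.3],[[0,0,0],[0,0,0],0.3],[[0,0,-0.0003],[0,0,-10],0.3],[[0,0,-0.0006],[0,0,-20],0.3],[[0,0,-0.0008],[0,0,-30],0.3],[[0,0,-0.0011],[0,0,-40],0.3],[[0,0,-0.0014],[0,0,-50],0.3],[[0,0,-0.0017],[0,0,-60],0.3],[[0,0,-0.0019],[0,0,-70],0.3],[[0,0,-0.0022],[0,0,-80],0.3],[[0,0,-0.0025],[0,0,-90],0.3],[[0,0,-0.0028],[0,0,-100],0.3],[[0,0,-0.0031],[0,0,-110],0.3],[[0,0,-0.0033],[0,0,-120],0.3],[[0,0,-0.0036],[0,0,-130],0.3],[[0,0,-0.0039],[0,0,-140],0.3],[[0,0,-0.0042],[0,0,-150],0.3],[[0,0,-0.0044],[0,0,-160],0.3],[[0,0,-0.0047],[0,0,-170],0.3],[[0,0,-0.005],[0,0,-180],0.3]]}}

```text
t: 11.3
tool_pos: [568.8, -20.6, 94.7]
eef_rot: [0.798, 3.036, 0.002]
force: [3.1, 1.2, -1.7]
grip_width: 42.2
```

Run:
```python
from h import *
st(); S=snap('side','side3')
b=S['color'][170:270,280:380,::-1]
cv2.imwrite('pics/c3.png',cv2.resize(b,(400,400)))
```

```text
t 11.3 tcp [568.75 -20.62  94.68] yaw 60.5 tilt 0.17 q [-0.14  0.17  1.5   0.    1.47 -1.19] F [ 3.13  1.18 -1.65] M [ 0.29 -0.6  -0.05] w 42.2
```

View pics/c3.png

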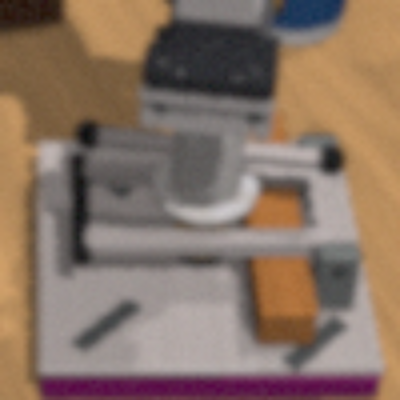

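360° done and everything is lined up. I'll run two more half-turn cycles.

Call:
{"method": "step_arm", "body": {"moves": [[[0,0,0],[0,0,0],0.7],[[0,0,0],[0,0,0],0.7],[[0,0,-0.01],[0,0,10],0.7],[[0,0,-0.025],[0,0,20],0.7],[[0,0,-0.037],[0,0,30],0.7],[[0,0,-0.037],[0,0,40],0.7],[[0,0,-0.037],[0,0,50],0.7],[[0,0,-0.037],[0,0,60],0.7],[[0,0,-0.037],[0,0,70],0.7],[[0,0,-0.037],[0,0,80],0.7],[[0,0,-0.037],[0,0,90],0.7],[[0,0,-0.037],[0,0,100],0.7],[[0,0,-0.037],[0,0,110],0.7],[[0,0,-0.037],[0,0,120],0.7],[[0,0,-0.037],[0,0,130],0.7],[[0,0,-0.037],[0,0,140],0.7],[[0,0,-0.025],[0,0,150],0.7],[[0,0,-0.012],[0,0,160],0.7],[[0,0,0],[0,0,170],0.7],[[0,0,0],[0,0,180],0.3]]}}

```text
t: 13.85
tool_pos: [566.4, -21.1, 93.1]
eef_rot: [3.032, -0.82, -0.005]
force: [0.2, 0.0, -0.6]
grip_width: 59.1
```

Call:
{"method": "step_arm", "body": {"moves": [[[0,0,0],[0,0,0],0.3],[[0,0,0],[0,0,0],0.3],[[0,0,-0.0003],[0,0,-10],0.3],[[0,0,-0.0006],[0,0,-20],0.3],[[0,0,-0.0008],[0,0,-30],0.3],[[0,0,-0.0011],[0,0,-40],0.3],[[0,0,-0.0014],[0,0,-50],0.3],[[0,0,-0.0017],[0,0,-60],0.3],[[0,0,-0.0019],[0,0,-70],0.3],[[0,0,-0.0022],[0,0,-80],0.3],[[0,0,-0.0025],[0,0,-90],0.3],[[0,0,-0.0028],[0,0,-100],0.3],[[0,0,-0.0031],[0,0,-110],0.3],[[0,0,-0.0033],[0,0,-120],0.3],[[0,0,-0.0036],[0,0,-130],0.3],[[0,0,-0.0039],[0,0,-140],0.3],[[0,0,-0.0042],[0,0,-150],0.3],[[0,0,-0.0044],[0,0,-160],0.3],[[0,0,-0.0047],[0,0,-170],0.3],[[0,0,-0.005],[0,0,-180],0.3]]}}

```text
t: 16.35
tool_pos: [568.8, -20.8, 99.9]
eef_rot: [0.798, 3.036, 0.002]
force: [3.4, 1.2, -1.5]
grip_width: 42.2
```

Call:
{"method": "step_arm", "body": {"moves": [[[0,0,0],[0,0,0],0.7],[[0,0,0],[0,0,0],0.7],[[0,0,-0.01],[0,0,10],0.7],[[0,0,-0.025],[0,0,20],0.7],[[0,0,-0.037],[0,0,30],0.7],[[0,0,-0.037],[0,0,40],0.7],[[0,0,-0.037],[0,0,50],0.7],[[0,0,-0.037],[0,0,60],0.7],[[0,0,-0.037],[0,0,70],0.7],[[0,0,-0.037],[0,0,80],0.7],[[0,0,-0.037],[0,0,90],0.7],[[0,0,-0.037],[0,0,100],0.7],[[0,0,-0.037],[0,0,110],0.7],[[0,0,-0.037],[0,0,120],0.7],[[0,0,-0.037],[0,0,130],0.7],[[0,0,-0.037],[0,0,140],0.7],[[0,0,-0.025],[0,0,150],0.7],[[0,0,-0.012],[0,0,160],0.7],[[0,0,0],[0,0,170],0.7],[[0,0,0],[0,0,180],0.3]]}}

```text
t: 18.85
tool_pos: [566.5, -21.0, 98.0]
eef_rot: [3.032, -0.821, -0.005]
force: [-0.3, 0.1, 1.0]
grip_width: 59.0
```

Call:
{"method": "step_arm", "body": {"moves": [[[0,0,0],[0,0,0],0.3],[[0,0,0],[0,0,0],0.3],[[0,0,-0.0003],[0,0,-10],0.3],[[0,0,-0.0006],[0,0,-20],0.3],[[0,0,-0.0008],[0,0,-30],0.3],[[0,0,-0.0011],[0,0,-40],0.3],[[0,0,-0.0014],[0,0,-50],0.3],[[0,0,-0.0017],[0,0,-60],0.3],[[0,0,-0.0019],[0,0,-70],0.3],[[0,0,-0.0022],[0,0,-80],0.3],[[0,0,-0.0025],[0,0,-90],0.3],[[0,0,-0.0028],[0,0,-100],0.3],[[0,0,-0.0031],[0,0,-110],0.3],[[0,0,-0.0033],[0,0,-120],0.3],[[0,0,-0.0036],[0,0,-130],0.3],[[0,0,-0.0039],[0,0,-140],0.3],[[0,0,-0.0042],[0,0,-150],0.3],[[0,0,-0.0044],[0,0,-160],0.3],[[0,0,-0.0047],[0,0,-170],0.3],[[0,0,-0.005],[0,0,-180],0.3]]}}

```text
t: 21.35
tool_pos: [568.9, -20.6, 105.0]
eef_rot: [0.798, 3.036, 0.003]
force: [3.1, 0.8, -0.8]
grip_width: 42.2
```

Run:
```python
from h import *
st(); S=snap('side','side4')
b=S['color'][170:270,280:380,::-1]
cv2.imwrite('pics/c4.png',cv2.resize(b,(400,400)))
```

```text
t 21.35 tcp [568.86 -20.56 104.97] yaw 60.5 tilt 0.2 q [-0.14  0.17  1.48  0.    1.49 -1.19] F [ 3.14  0.84 -0.8 ] M [ 0.27 -0.51  0.  ] w 42.2
```

View pics/c4.png

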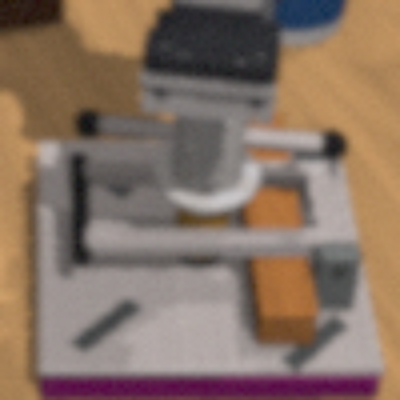

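720° done, with the brass post now showing below the collar. One more rewind, then a 240° stroke to 960° in total, which is 2.67 turns.

Call:
{"method": "step_arm", "body": {"moves": [[[0,0,0],[0,0,0],0.7],[[0,0,0],[0,0,0],0.7],[[0,0,-0.01],[0,0,10],0.7],[[0,0,-0.025],[0,0,20],0.7],[[0,0,-0.037],[0,0,30],0.7],[[0,0,-0.037],[0,0,40],0.7],[[0,0,-0.037],[0,0,50],0.7],[[0,0,-0.037],[0,0,60],0.7],[[0,0,-0.037],[0,0,70],0.7],[[0,0,-0.037],[0,0,80],0.7],[[0,0,-0.037],[0,0,90],0.7],[[0,0,-0.037],[0,0,100],0.7],[[0,0,-0.037],[0,0,110],0.7],[[0,0,-0.037],[0,0,120],0.7],[[0,0,-0.037],[0,0,130],0.7],[[0,0,-0.037],[0,0,140],0.7],[[0,0,-0.025],[0,0,150],0.7],[[0,0,-0.012],[0,0,160],0.7],[[0,0,0],[0,0,170],0.7],[[0,0,0],[0,0,180],0.3]]}}

```text
t: 23.9
tool_pos: [566.4, -21.1, 102.9]
eef_rot: [3.032, -0.821, -0.005]
force: [-0.2, 0.3, 0.5]
grip_width: 58.8
```

Call:
{"method": "step_arm", "body": {"moves": [[[0,0,0],[0,0,0],0.3],[[0,0,0],[0,0,0],0.3],[[0,0,-0.0003],[0,0,-10],0.3],[[0,0,-0.0006],[0,0,-20],0.3],[[0,0,-0.0008],[0,0,-30],0.3],[[0,0,-0.0011],[0,0,-40],0.3],[[0,0,-0.0014],[0,0,-50],0.3],[[0,0,-0.0017],[0,0,-60],0.3],[[0,0,-0.0019],[0,0,-70],0.3],[[0,0,-0.0022],[0,0,-80],0.3],[[0,0,-0.0025],[0,0,-90],0.3],[[0,0,-0.0028],[0,0,-100],0.3],[[0,0,-0.0031],[0,0,-110],0.3],[[0,0,-0.0033],[0,0,-120],0.3],[[0,0,-0.0036],[0,0,-130],0.3],[[0,0,-0.0039],[0,0,-140],0.3],[[0,0,-0.0042],[0,0,-150],0.3],[[0,0,-0.0044],[0,0,-160],0.3],[[0,0,-0.0047],[0,0,-170],0.3],[[0,0,-0.005],[0,0,-180],0.3]]}}

```text
t: 26.4
tool_pos: [568.8, -20.5, 109.9]
eef_rot: [0.798, 3.036, 0.003]
force: [2.4, 2.0, -1.2]
grip_width: 42.2
```

Call:
{"method": "step_arm", "body": {"moves": [[[0,0,-0.0003],[0,0,-10],0.3],[[0,0,-0.0006],[0,0,-20],0.3],[[0,0,-0.0008],[0,0,-30],0.3],[[0,0,-0.0011],[0,0,-40],0.3],[[0,0,-0.0014],[0,0,-50],0.3],[[0,0,-0.0017],[0,0,-60],0.3],[[0,0,-0.0017],[0,0,-60],0.3]], "squeeze": 35}}

```text
t: 27.28
tool_pos: [568.0, -20.3, 111.5]
eef_rot: [-0.815, 3.033, 0.002]
force: [1.2, 2.2, -0.5]
grip_width: 42.0
```

Run:
```python
from h import *
st(); S=snap('side','side5')
b=S['color'][150:270,270:390,::-1]
cv2.imwrite('pics/c5.png',cv2.resize(b,(400,400)))
```

```text
t 27.27 tcp [567.98 -20.31 111.53] yaw 120.1 tilt 0.1 q [-0.14  0.16  1.47  0.    1.5  -2.23] F [ 1.25  2.18 -0.54] M [ 0.59 -0.17  0.06] w 42.0
```

View pics/c5.png

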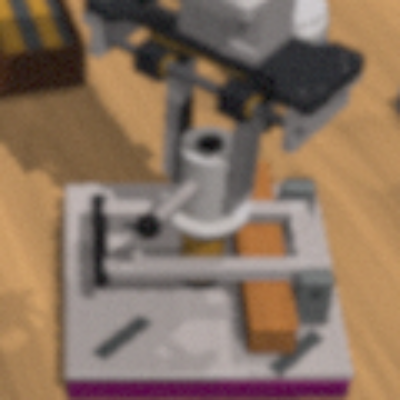

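The nut has turned with the fingers to 2.67 turns. I lift straight up, gently at first.

Call:
{"method": "step_arm", "body": {"moves": [[[0,0,-0.005],[0,0,0],0.3],[[0,0,-0.012],[0,0,0],0.3],[[0,0,-0.02],[0,0,0],0.3],[[0,0,-0.03],[0,0,0],0.3],[[0,0,-0.04],[0,0,0],0.3],[[0,0,-0.05],[0,0,0],0.3],[[0,0,-0.06],[0,0,0],0.3],[[0,0,-0.06],[0,0,0],0.3]]}}

```text
t: 28.32
tool_pos: [568.2, -21.3, 172.7]
eef_rot: [-0.815, 3.032, -0.002]
force: [0.7, 0.3, -2.4]
grip_width: 41.8
```

Run:
```python
from h import *
st(); S=snap('side','side6')
b=S['color'][110:270,250:410,::-1]
cv2.imwrite('pics/c6.png',cv2.resize(b,(480,480)))
```

```text
t 28.32 tcp [568.25 -21.3  172.74] yaw 120.1 tilt 0.15 q [-0.14  0.14  1.38 -0.    1.62 -2.23] F [ 0.67  0.32 -2.43] M [ 0.02  0.02 -0.01] w 41.8
```

View pics/c6.png

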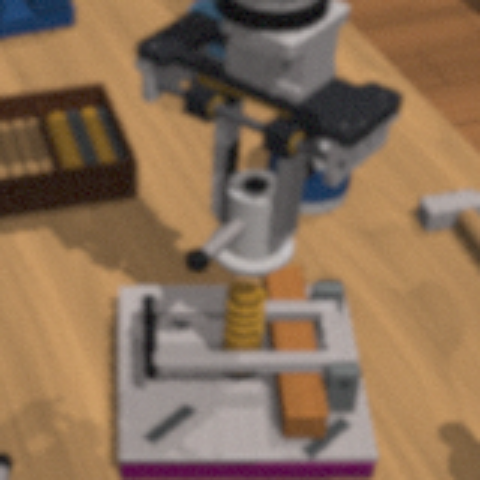

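The nut is off the post and hangs upright (-2.4 N matches 0.26 kg). I carry it to the mat, turning the jaws +60° to keep q6 in range.

Call:
{"method": "step_arm", "body": {"moves": [[[0.013,-0.012,-0.005],[0,0,3],0.3],[[0.04,-0.036,-0.005],[0,0,10],0.3],[[0.067,-0.06,-0.005],[0,0,16],0.3],[[0.094,-0.084,-0.005],[0,0,22],0.3],[[0.121,-0.108,-0.005],[0,0,28],0.3],[[0.148,-0.132,-0.005],[0,0,34],0.3],[[0.175,-0.156,0],[0,0,40],0.3],[[0.202,-0.18,0.02],[0,0,46],0.3],[[0.229,-0.204,0.04],[0,0,52],0.3],[[0.252,-0.224,0.06],[0,0,57],0.3],[[0.268,-0.238,0.08],[0,0,60],0.3],[[0.268,-0.238,0.1],[0,0,60],0.3],[[0.268,-0.238,0.115],[0,0,60],0.3],[[0.268,-0.238,0.12],[0,0,60],0.3],[[0.268,-0.238,0.12],[0,0,60],0.3]]}}

```text
t: 30.25
tool_pos: [455.4, -361.1, 51.1]
eef_rot: [-0.809, -3.035, -0.0]
force: [0.7, 0.4, -2.5]
grip_width: 41.8
```

Run:
```python
from h import *
st(); S=snap('side','side7');T=snap('top','top7')
b=S['color'][220:420,240:440,::-1];a=T['color'][160:320,330:490,::-1]
cv2.imwrite('pics/c7.png',np.hstack([cv2.resize(a,(400,400)),cv2.resize(b,(400,400))]))
```

```text
t 30.25 tcp [ 455.39 -361.06   51.13] yaw 60.2 tilt 0.01 q [-0.77  0.23  1.51  0.    1.39 -1.82] F [ 0.7   0.35 -2.52] M [-0.07  0.03 -0.01] w 41.8
```

View pics/c7.png

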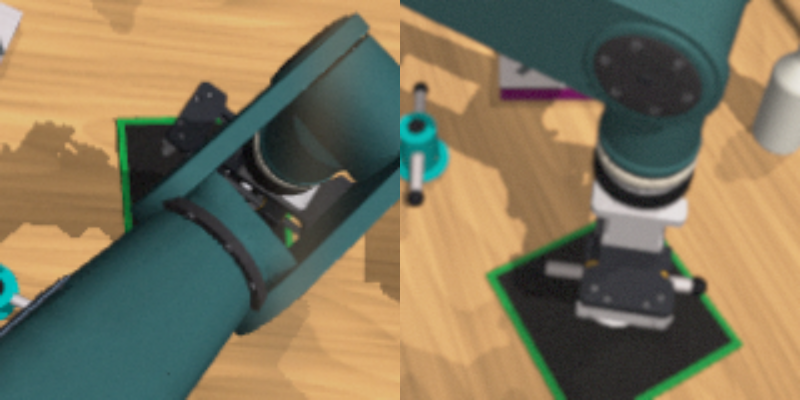

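The nut is upright above the middle of the mat, with its underside about 19 mm above the rubber. I lower it slowly.

Call:
{"method": "step_arm", "body": {"moves": [[[0,0,0.006],[0,0,0],0.3],[[0,0,0.011],[0,0,0],0.3],[[0,0,0.015],[0,0,0],0.3],[[0,0,0.017],[0,0,0],0.3],[[0,0,0.018],[0,0,0],0.3],[[0,0,0.018],[0,0,0],0.3]]}}

```text
t: 31.1
tool_pos: [455.3, -361.5, 33.3]
eef_rot: [0.81, 3.035, -0.0]
force: [-0.8, 0.5, -2.7]
grip_width: 42.3
```

Run:
```python
from h import *
st()
```

```text
t 31.1 tcp [ 455.33 -361.48   33.33] yaw 60.1 tilt 0.02 q [-0.77  0.25  1.53  0.    1.36 -1.82] F [-0.8   0.5  -2.71] M [ 0.03  0.12 -0.02] w 42.3
```

Still hanging (-2.7 N), so I go on in half-millimetre steps.

Call:
{"method": "step_arm", "body": {"moves": [[[0,0,0.0005],[0,0,0],0.3],[[0,0,0.001],[0,0,0],0.3],[[0,0,0.0015],[0,0,0],0.3],[[0,0,0.0015],[0,0,0],0.3]]}}

```text
t: 31.6
tool_pos: [455.5, -361.6, 33.2]
eef_rot: [0.81, 3.034, -0.001]
force: [-2.3, 2.3, 6.4]
grip_width: 42.2
```

Run:
```python
from h import *
st()
```

```text
t 31.6 tcp [ 455.49 -361.61   33.25] yaw 60.1 tilt 0.07 q [-0.77  0.25  1.53  0.    1.36 -1.82] F [-2.26  2.27  6.35] M [0.53 0.46 0.01] w 42.2
```

It is touching the mat (+9 N). I relieve the preload, open, wait, then rise straight up.

Call:
{"method": "step_arm", "body": {"moves": [[[0,0,-0.0008],[0,0,0],0.3],[[0,0,-0.0008],[0,0,0],0.75],[[0,0,-0.0008],[0,0,0],0.75],[[0,0,-0.0008],[0,0,0],0.75],[[0,0,-0.0008],[0,0,0],0.75],[[0,0,-0.02],[0,0,0],0.75],[[0,0,-0.06],[0,0,0],0.75],[[0,0,-0.12],[0,0,0],0.75]]}}

```text
t: 32.6
tool_pos: [454.4, -360.6, 152.2]
eef_rot: [-0.809, -3.033, -0.003]
force: [-0.1, -0.9, 0.1]
grip_width: 70.8
```

Run:
```python
from h import *
st(); S=snap('side','side8')
b=S['color'][190:420,210:440,::-1]
cv2.imwrite('pics/c8.png',cv2.resize(b,(500,500)))
```

```text
t 32.6 tcp [ 454.4  -360.61  152.16] yaw 60.1 tilt 0.19 q [-0.77  0.17  1.38  0.    1.59 -1.82] F [-0.07 -0.91  0.08] M [-0.06 -0.    0.  ] w 70.8
```

View pics/c8.png

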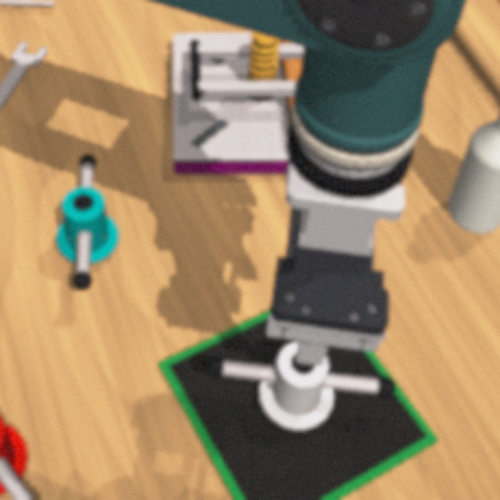

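The nut stands upright on the mat, let go. In the crop it's at (298,385), well inside the green edge. Now I go to the yoke's bar with the jaws along jig x and partly open, so the fingers clear the post.

Call:
{"method": "step_arm", "body": {"moves": [[[0.007,0.017,-0.01],[0,0,4],0.4],[[0.022,0.05,-0.01],[0,0,12],0.4],[[0.036,0.084,-0.01],[0,0,20],0.4],[[0.051,0.118,-0.01],[0,0,28],0.4],[[0.065,0.152,-0.01],[0,0,36],0.4],[[0.08,0.186,-0.01],[0,0,44],0.4],[[0.094,0.219,-0.01],[0,0,52],0.4],[[0.109,0.253,-0.01],[0,0,60],0.4],[[0.123,0.287,-0.01],[0,0,68],0.4],[[0.137,0.32,0],[0,0,76],0.4],[[0.145,0.337,0.02],[0,0,80],0.4],[[0.145,0.337,0.04],[0,0,80],0.4],[[0.145,0.337,0.04],[0,0,80],0.4]]}}

```text
t: 34.28
tool_pos: [496.6, 3.5, 111.2]
eef_rot: [-2.57, -1.805, 0.002]
force: [0.0, -0.4, -0.9]
grip_width: 37.6
```

Run:
```python
from h import *
st(); S=snap('side','side9');T=snap('top','top9')
b=S['color'][130:290,240:400,::-1];a=T['color'][130:250,220:340,::-1]
cv2.imwrite('pics/c9.png',np.hstack([cv2.resize(a,(400,400)),cv2.resize(b,(400,400))]))
print(proj(S,(497.6,3.8,64)),proj(S,sense()['tool_pos']))
```

```text
t 34.27 tcp [496.57   3.45 111.25] yaw -19.8 tilt 0.11 q [-0.11  0.01  1.64  0.    1.49  0.24] F [ 0.02 -0.44 -0.9 ] M [-0.06  0.05 -0.03] w 37.6
[299.57 221.33] [300.15 206.38]
```

View pics/c9.png

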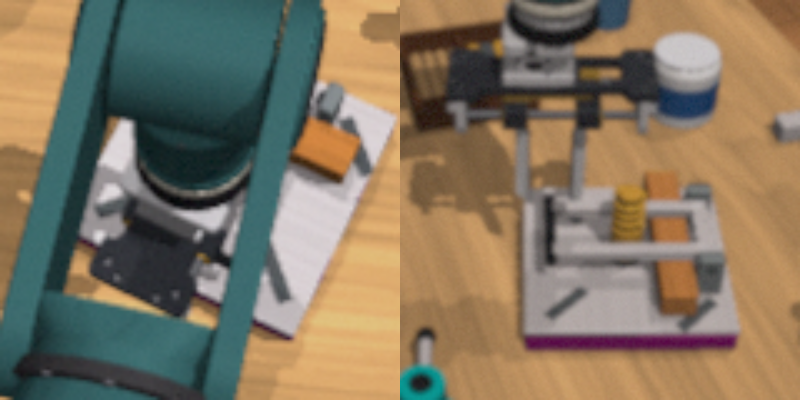

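The fingers straddle the bar, and its predicted pixel (300,221) matches what I see. I descend and grip.

Call:
{"method": "step_arm", "body": {"moves": [[[0,0,0.03],[0,0,0],0.4],[[0,0,0.055],[0,0,0],0.4],[[0,0,0.064],[0,0,0],0.4],[[0,0,0.064],[0,0,0],0.4],[[0,0,0.064],[0,0,0],0.02],[[0,0,0.064],[0,0,0],0.02],[[0,0,0.064],[0,0,0],0.02],[[0,0,0.064],[0,0,0],0.02],[[0,0,0.064],[0,0,0],0.02]], "squeeze": 15}}

```text
t: 35.5
tool_pos: [497.5, 3.2, 48.4]
eef_rot: [2.571, 1.805, 0.001]
force: [-1.6, 0.6, 4.9]
grip_width: 11.6
```

Run:
```python
from h import *
st()
import math
for a in (10,20,30,40,50,60,70,80,90,98,102): 
    t=math.radians(a); print(a,'dx',round(150*(1-math.cos(t))),'dz',round(150*math.sin(t)))
```

```text
t 35.5 tcp [497.47   3.15  48.35] yaw -19.9 tilt 0.03 q [-0.11  0.06  1.72  0.    1.36  0.24] F [-1.6   0.61  4.94] M [0.03 0.5  0.05] w 11.6
10 dx 2 dz 26
20 dx 9 dz 51
30 dx 20 dz 75
40 dx 35 dz 96
50 dx 54 dz 115
60 dx 75 dz 130
70 dx 99 dz 141
80 dx 124 dz 148
90 dx 150 dz 150
98 dx 171 dz 149
102 dx 181 dz 147
```

The bar is gripped at 11.6 mm. I swing it up along the 150 mm arc with the fingers vertical, so the round bar turns between the pads.

Call:
{"method": "step_arm", "body": {"moves": [[[0,0.001,-0.013],[0,0,0],0.02],[[0,0.002,-0.026],[0,0,0],0.02],[[0,0.005,-0.039],[0,0,0],0.02],[[0,0.009,-0.051],[0,0,0],0.02],[[0,0.014,-0.063],[0,0,0],0.02],[[0,0.02,-0.075],[0,0,0],0.02],[[0,0.027,-0.086],[0,0,0],0.02],[[0,0.035,-0.096],[0,0,0],0.02],[[0,0.044,-0.106],[0,0,0],0.02],[[0,0.054,-0.115],[0,0,0],0.02]]}}

```text
t: 36.75
tool_pos: [545.6, -13.9, 165.6]
eef_rot: [-2.566, -1.803, 0.005]
force: [-10.2, 4.8, 9.0]
grip_width: 11.6
```

Run:
```python
from h import *
st(); S=snap('side','side10')
b=S['color'][130:290,240:400,::-1]
cv2.imwrite('pics/c10.png',cv2.resize(b,(400,400)))
```

```text
t 36.75 tcp [545.62 -13.93 165.63] yaw -19.8 tilt 0.35 q [-0.13  0.09  1.44  0.    1.61  0.22] F [-10.19   4.84   8.98] M [0.84 2.24 0.01] w 11.6
```

View pics/c10.png

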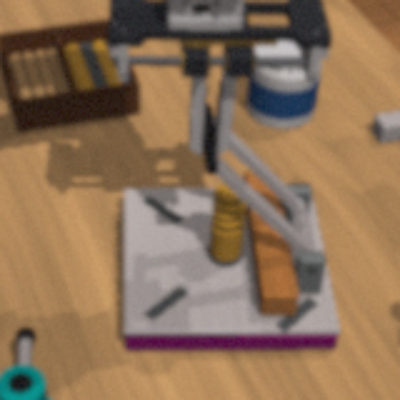

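The yoke follows to about 50° with a moderate radial force of about 13 N, so I'm slightly inside the arc. I continue 2 mm higher.

Call:
{"method": "step_arm", "body": {"moves": [[[0,0.01,-0.01],[0,0,0],0.02],[[0,0.021,-0.017],[0,0,0],0.02],[[0,0.033,-0.023],[0,0,0],0.02],[[0,0.045,-0.028],[0,0,0],0.02],[[0,0.057,-0.032],[0,0,0],0.02],[[0,0.07,-0.035],[0,0,0],0.02],[[0,0.083,-0.036],[0,0,0],0.02],[[0,0.096,-0.037],[0,0,0],0.02],[[0,0.109,-0.036],[0,0,0],0.02],[[0,0.12,-0.035],[0,0,0],0.02],[[0,0.126,-0.034],[0,0,0],0.02],[[0,0.126,-0.034],[0,0,0],0.02]]}}

```text
t: 38.3
tool_pos: [667.1, -57.9, 195.9]
eef_rot: [-2.571, -1.805, -0.0]
force: [2.8, 3.5, 0.1]
grip_width: 11.4
```

Run:
```python
from h import *
st(); S=snap('side','side11')
b=S['color'][110:290,240:420,::-1]
cv2.imwrite('pics/c11.png',cv2.resize(b,(400,400)))
```

```text
t 38.3 tcp [667.12 -57.88 195.88] yaw -19.9 tilt 0.05 q [-0.17  0.36  1.06  0.    1.72  0.18] F [2.82 3.47 0.12] M [ 0.7  -0.2   0.04] w 11.4
```

View pics/c11.png

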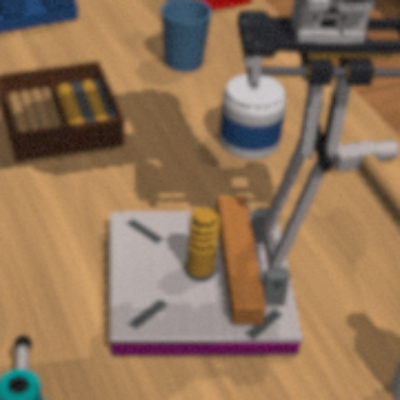

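The bar has travelled 180 mm, so the yoke is at about 101.5°, past upright. I release and rise.

Call:
{"method": "step_arm", "body": {"moves": [[[0,0,0],[0,0,0],0.45],[[0,0,0],[0,0,0],0.45],[[0,0,0],[0,0,0],0.45],[[0,0,0],[0,0,0],0.45],[[0,0,-0.02],[0,0,0],0.45],[[0,0,-0.06],[0,0,0],0.45],[[0,0,-0.09],[0,0,0],0.45],[[0,0,-0.09],[0,0,0],0.45]]}}

```text
t: 39.35
tool_pos: [667.7, -58.5, 290.5]
eef_rot: [2.568, 1.801, 0.008]
force: [0.2, 0.1, 1.1]
grip_width: 42.2
```

Call:
{"method": "step_arm", "body": {"moves": [[[0,-0.05,0],[0,0,0],0.45],[[0,-0.1,0],[0,0,0],0.45],[[0,-0.15,0],[0,0,0],0.45],[[0,-0.2,0],[0,0,0],0.45],[[0,-0.25,0],[0,0,0],0.45],[[0,-0.3,0],[0,0,0],0.45],[[0,-0.3,0],[0,0,0],0.45],[[0,-0.3,0],[0,0,0],0.45]]}}

```text
t: 40.35
tool_pos: [384.7, 43.7, 285.5]
eef_rot: [-2.571, -1.804, 0.001]
force: [0.9, -0.8, -0.3]
grip_width: 42.0
```

Run:
```python
from h import *
st(); S=snap('side','side12');T=snap('top','top12')
cv2.imwrite('pics/c12.png',S['color'][:,:,::-1]);
S0=load('side0')
for d in(S0,S):
    h=cv2.cvtColor(d['color'][180:290,280:400],cv2.COLOR_RGB2HSV); m=cv2.inRange(h,(5,170,80),(16,255,255)); m[:, :55]=0
    ys,xs=np.nonzero(m); print('rail',xs.max()+280,ys.max()+180,xs.min()+280,ys.min()+180,len(xs))
for d in(load('top0'),T):
    h=cv2.cvtColor(d['color'],cv2.COLOR_RGB2HSV); m=cv2.inRange(h,(8,200,180),(16,255,255)); m[:, :345]=0;m[:,400:]=0
    ys,xs=np.nonzero(m); print('glue cap',xs.mean(),ys.mean())
```

```text
t 40.35 tcp [384.66  43.69 285.53] yaw -19.9 tilt 0.05 q [-0.03 -0.28  1.55 -0.    1.87  0.31] F [ 0.94 -0.83 -0.31] M [-0.06  0.08 -0.01] w 42.0
rail 356 253 344 200 78
rail 356 253 338 200 155
glue cap 384.8 112.9
glue cap 383.75 115.0
```

View pics/c12.png

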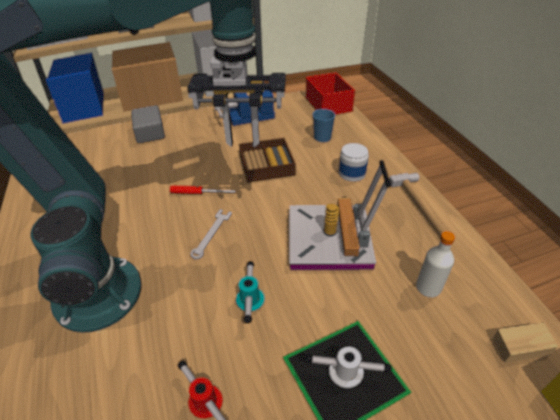

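View pics/top12.png

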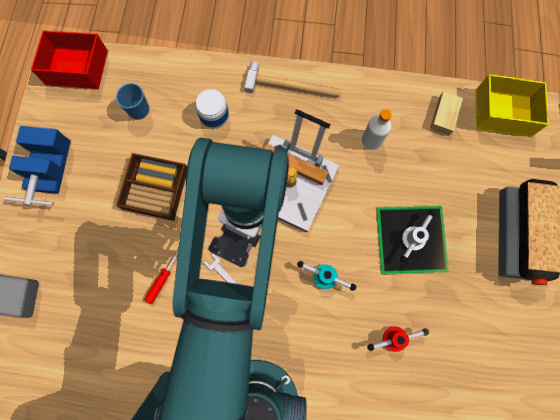

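```bash
python3 - <<'E'
from h import *
import math
T=load('top12');S=load('side12')
ux=np.array([.9415,-.337]);o=np.array([568.2,-21])
for a in(1.7,1.8):
    r=75-150*math.cos(a);P=[*(o+ux*r),64+150*math.sin(a)];print(a,proj(T,P),proj(S,P))
print('nut cap',onz(T,420,237,75),onz(S,348,354,75))
E
python3 -c "
import cv2
T=cv2.imread('pics/top12.png')[90:250,280:440];S=cv2.imread('pics/side12.png')[150:400,280:430]
import numpy as np
cv2.imwrite('pics/c13.png',np.hstack([cv2.resize(T,(440,440)),cv2.resize(S,(264,440))]))"
```

```text
1.7 [309.76190027 123.66601945] [377.92216464 171.86357177]
1.8 [312.36240596 118.88191801] [384.41224339 172.87894383]
nut cap [ 448.0627398  -361.47574571   75.        ] [ 454.41388852 -357.22563834   75.        ]
```

View pics/c13.png

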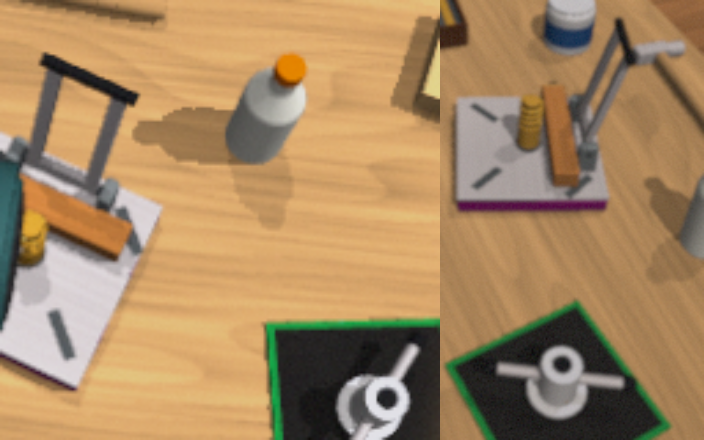

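The bar's pixel (312.7,119) matches the prediction for 1.8 rad, (312.4,118.9). The nut stands within about 10 mm of the mat's middle. The rail's pixel extremes at its near end are unchanged and the bottle has not moved. The arm is clear, so I hand in.

```bash
python3 -c "
from h import *
print(finish_job())"
```

```text
the job is handed in; nothing more can be done
None
```

The rail is freed and the job was handed in at about 40 s; the hand-in reports no verdict.

I unscrewed the nut 2.67 turns by gripping the hub in half-turn strokes. I then lifted it off the post, stood it on the mat and swung the yoke over by its bar.

**Last checks:**
- **Nut:** it stands upright on the mat, within about 10 mm of the middle.
- **Yoke:** it leans on its stop. The bar's pixel fits 1.8 rad rather than 1.7.
- **Rail:** its near end is at the same pixels as at the start. The coarse colour mask's left edge differed by 6 px (344 before, 338 after), probably because the yoke no longer covers that part.
- **Glue bottle and tin:** neither shows any real shift. The glue cap read 1–2 px different, a few mm at most; the tin was only judged by eye.
- **Arm:** it was clear of everything at hand-in.

The two cameras differ by 4–6 mm on the nut's cap. That is a little over the stated calibration error but well inside the 65 mm limit.

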